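# Change the filter cartridge in a push-push bay

### The arm

A 6-joint arm with a two-finger parallel gripper is mounted at the origin on the work surface. World frame = base frame: x ahead of the robot, y to its left, z up, the work surface at z = 0. Lengths are in m, angles in rad, forces in N, time in s.
With the tool pointing down it reaches from about 0.225 to 0.875 m from the base axis. Payload 3.4 kg.
Tool frame: the origin (TCP) lies at the very end of the fingers, on their centre line; the grasp point (between the pads) lies 19 mm behind it; z points along the fingers, y is the line along which they close (so a half turn about z gives the same grasp; the last joint's range is limited). The gripper opens to 85 mm and grips with 20 to 120 N. Pads are 22 mm wide; open, the fingers measure 114 mm over their backs; the gripper's body (76 mm by 85 mm) begins 54 mm behind the grasp point. The pads swing forward as they close: fully open they stand 13 mm farther back than shut.
Start: joints at [0.983, 0.276, 1.505, -0, 1.361, -0.121], TCP at [0.259, 0.514, 0.231] pointing down, gripper open.
Joint ranges: [-2.89, 2.89], [-0.75, 2.08], [0.22, 2.7], [-1.18, 4.32], [0.11, 2.71], [-2.7, 2.7]. Speed limits (rad/s): [2.57, 2.57, 3.14, 3.14, 3.14, 3.14].

### API

Orientations are given as a unit quaternion [w, x, y, z].
In Python, from rig import manip, eyes gives the robot as it stands.
- The arm moves only by the tool servo_tool, never from a script. Its argument "series" is text: rows parted by semicolons, each of 7 numbers parted by spaces: the shift along the tool's x, y, z in m, then the turn, a rotation vector about the tool's x, y, z in degrees, then the closure, from 0 (fully open) to 1 (shut). In form: dx dy dz ax ay az fingers; .... A call has 1 to 5 rows; each row is the pose to reach, as a shift and turn from the pose commanded when the call began, along the tool's axes at that moment; what a row does not reach only later rows make up. A row lasts 1/10 s, in which the tool goes at most 50 mm and 8.59 degrees, less where a joint would pass 70% of its speed; a pose out of reach is approached as far as the arm can. A call with a gripper value outside its range is refused whole. The fingers move at their own pace and stop on an object; "squeeze" is the grip in N (left out, the last holds). Time passes only in rows, so rows that repeat a pose let the fingers close. It gives the time, the measured TCP pose, the force, the opening and the grip force at its end, in the units of the state.
- manip.get_state(): the state, without advancing time (a new reading comes with each control period).
- eyes.get_image(name): name is "scene" or "side" or "wrist"; returns the picture (480x640x3 uint8, red, green, blue); there is no depth.
- eyes.camera_info(name): a dict with "fx", "fy", "cx", "cy" (pixels), "eye" and "orientation" of the camera in the world. Camera axes: x right, y down, z forward; pixel columns grow to the right and rows downward; lengths in m; the calibration is good to about 2 mm. A picture is of the moment at which its call begins: read the wrist's pose just before it. camera_info takes no time and is no camera call; for the wrist camera it gives the pose at the moment of the call.
- manip.sign_off(): hands the job in; it is judged then, once.
The state is a dict: "clock": time; "qpos": joint angles; "qd": joint speeds; "effort": joint torques, N m; "position": TCP position; "ee_rot": TCP orientation; "contact_force": force on the tool from outside, world axes, zero at the start; "moment": the same for the moment, N m; "width": finger opening in m; "gripper_force": force on a finger pad.
Only numpy, scipy, OpenCV 4.12 (cv2) and the standard library are available. Lean on these libraries where they do the work, as an engineer would, in place of code of your own. Each camera call takes 0.05 s, during which the arm holds its last target. There are 200 camera calls.

### The job

Change the filter of the blue air-service unit: push the brown used cartridge in until its push-push catch lets go, draw it out once it has sprung forward, and lay it flat, right way up, in the red tray. Then slide the white new cartridge nose first into the bay and push until the catch holds it, so that it stays in by itself. Press gently, never much harder than the catch and its stop need, and leave the other things on the bench where they are.

Things in the scene. Friction and masses are not known exactly. Their poses are not given: they have to be found in the camera images.
- mouth (a point): Middle of the lower edge of the slot mouth (yellow frame), in the plane of the unit's front face, on the bay floor, 12 mm above the bench. Axes: x points into the bay (push direction), y left as seen looking in, z up. The slot is 53 wide and 28 high for a cartridge 50 wide and 22 high, lined with slick plastic.
- unit: Blue air-service unit, fixed, set at some angle on the bench; housing 200 long (x), 170 wide, 85 high; origin on the bench below mouth, same axes. Outside the face the bay floor goes on as a steel lip 65 mm long, with side rails 10 mm high on it, 53 apart, flaring outwards at the outer end. Two ports 160 mm or more behind the face rise to 119 mm.
- carriage (a joint): Travel (m) of the sprung carriage in the bay, growing as pushed in. 0: out, its orange plate 29 mm behind the face. 0.015 to 0.016: held by the catch, plate at 45 mm. Stop at 0.0225 to 0.0235. Spring 3 N at 0, 6.5 N at the stop. Pushed from 0 past 0.021 and let back it stays held; pushed again past 0.0215 and let back it springs out to 0. Push till the firm stop is felt (10 to 15 N).
- hook (a point): Retaining hook in the bay floor, centred 18.5 mm in front of the orange plate. It rises with the carriage into a pocket under the cartridge's nose, so that a held cartridge cannot be pulled out; with the carriage at 0 it is below the floor and the cartridge is free.
- used_cartridge: Brown, black grip fin; at the start held in the bay, origin near mouth x = -0.005 (ejected: -0.021). Body 100 long (x), 50 wide (y), 22 high, 0.16 kg. Origin: centre of the underside; x points to the nose (goes in first), z up. Fin on top at the tail: 30 long (x -50 to -20 mm), 16 thick (y), from 22 to 52 mm above the underside.
- new_cartridge: White cartridge with a blue grip fin, lying on the bench right way up; same shape, sizes, origin and axes as the used one.
- tray: Red open tray on the bench (fixed), 170 long (x), 130 wide (y), 25 high, walls and floor 4 mm thick. Origin: centre of its underside. It may be to the left or the right of the unit.
- wrench: Steel wrench lying on the bench, bystander. Origin under its middle.
- screwdriver: Screwdriver lying on the bench, bystander.
- fitting: Turned steel pipe fitting, 52 across and 72 high, standing on the bench, bystander. Origin: centre of its underside.
- hose_clamp: Steel hose clamp ring, 48 across, 14 high, bystander. Origin: centre of its underside.
- polish_tin: Flat round tin, 68 across, 22 high, bystander. Origin: centre of its underside.
- hex_key: Steel hex key, 90 long, 6 thick, lying on the bench, bystander.
Not all that is in view belongs to the job. What is shaped like the new_cartridge but purple or yellow is not meant. There is more than one size of the used_cartridge; the one meant has the size given above.

How it is judged:
By the outcome, as a careful person would: the job done as asked, in the order asked, and still so for the second after the job is handed in, with the robot touching nothing.
It also fails if it takes over 72 s, if anything falls off the work surface, if the arm or the gripper's body presses on something with over 40 N, if the wrist force passes 120 N, or if a joint passes its speed limit or range.

## Working session

There is one attempt and no reset: what is moved stays moved. The work goes in short steps, Python scripts to look and compute and a tool call to move; the robot and the scene stay as the last step left them, time stands still between calls to the robot, and variables do not carry over. Pictures are saved under pics/ and viewed, at most 10 in all, crops included, and the job is handed in when it is done.

Besides the shell and the picture viewer there is one more tool, called after "Call:" by a JSON object that holds its "api" and its "payload". servo_tool: Moves the arm, as the interface text tells. Its arguments: {"type":"object","properties":{"series":{"type":"string"},"squeeze":{"type":"number"}},"required":["series"]}

```bash
ls; mkdir -p pics
python3 - <<'E'
from rig import manip, eyes
import cv2
print(manip.get_state())
for n in ("scene","side"):
    print(n,eyes.camera_info(n)); cv2.imwrite(f"pics/{n}0.png",cv2.cvtColor(eyes.get_image(n),cv2.COLOR_RGB2BGR))
E
```

```text
pics
{'clock': 0.0, 'qpos': array([ 9.83000603e-01,  2.76566453e-01,  1.50614724e+00,  1.31542848e-05,
        1.36066819e+00, -1.21010485e-01]), 'qd': array([-4.92546344e-04,  1.88930196e-03,  3.36955474e-04,  3.13565756e-05,
       -4.99911843e-05,  1.42901521e-03]), 'effort': array([ 5.62875684e-04, -4.16767108e+01, -2.45811385e+01, -6.50674019e-05,
        1.13140160e-02,  7.33609568e-06]), 'position': array([0.25847211, 0.51304193, 0.23045035]), 'ee_rot': array([-3.16489933e-04,  2.31280733e-01,  9.72886644e-01, -8.36785059e-04]), 'contact_force': array([-0.20173811,  0.56501011, -0.65386366]), 'moment': array([-0.0019115 ,  0.00505834,  0.03286259]), 'gripper_force': 0.0, 'width': 0.0853025966315592}
scene {'fx': 456.8820642064231, 'fy': 456.8820642064231, 'cx': 316.25740398273047, 'cy': 239.04368796849883, 'eye': array([1.3428268 , 0.00692294, 0.66064503]), 'orientation': array([-0.3178019 ,  0.6220677 ,  0.64316817, -0.31363744])}
side {'fx': 531.6705294196349, 'fy': 531.6705294196349, 'cx': 319.80946519758305, 'cy': 239.75848637166254, 'eye': array([ 0.24937457, -0.85262267,  0.71743973]), 'orientation': array([-0.43971701,  0.87915062, -0.16587526,  0.07892105])}
```

View pics/scene0.png

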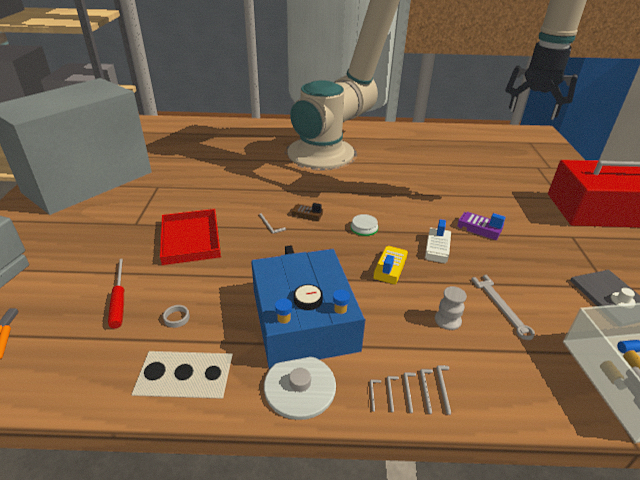

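View pics/side0.png

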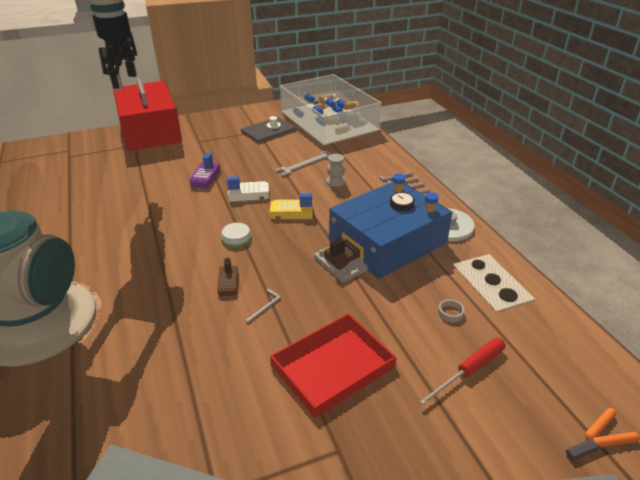

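The scene view shows the unit at (305,300), with its mouth towards the robot, and the used cartridge's black fin at (290,250). The side view shows the used cartridge on the lip at (340,255), the yellow frame at (352,248) and the tray at (333,362).

Possible mix-ups:
- **White with blue fin:** scene (438,243), side (250,190). This is the new cartridge.
- **Yellow:** (391,264), decoy.
- **Purple:** (482,223), decoy.
- **Small brown:** (308,211), decoy in the wrong size.
- **Brown in the bay:** (290,250). This is the used cartridge.

Next is a close crop to check these choices.

```bash
cat > h.py <<'E'
import numpy as np, cv2
from rig import manip, eyes
from scipy.spatial.transform import Rotation as R
def rot(q): return R.from_quat([q[1],q[2],q[3],q[0]])
def plane(ci,uv,z):
    "pixels -> world points on height z"
    uv=np.atleast_2d(uv).astype(float)
    d=np.c_[(uv[:,0]-ci['cx'])/ci['fx'],(uv[:,1]-ci['cy'])/ci['fy'],np.ones(len(uv))]
    d=rot(ci['orientation']).apply(d); e=ci['eye']
    return e+d*((z-e[2])/d[:,2])[:,None]
def proj(ci,p):
    c=rot(ci['orientation']).inv().apply(np.atleast_2d(p)-ci['eye'])
    return np.c_[c[:,0]/c[:,2]*ci['fx']+ci['cx'],c[:,1]/c[:,2]*ci['fy']+ci['cy']]
def two(c1,p1,c2,p2):
    a0,a1=c1['eye'],plane(c1,p1,0)[0]; b0,b1=c2['eye'],plane(c2,p2,0)[0]
    u=a1-a0; v=b1-b0; s=np.linalg.lstsq(np.c_[u,-v],b0-a0,rcond=None)[0]
    P,Q=a0+s[0]*u,b0+s[1]*v
    return (P+Q)/2,np.linalg.norm(P-Q)
E
python3 - <<'E'
from h import *
a=cv2.imread('pics/scene0.png'); b=cv2.imread('pics/side0.png')
f=lambda i,x,y,w,h,s:cv2.resize(i[y:y+h,x:x+w],None,fx=s,fy=s,interpolation=cv2.INTER_CUBIC)
t=np.hstack([f(a,240,235,133,100,3),f(a,360,200,133,100,3)])
u=np.hstack([f(b,305,165,133,100,3)[:, :399],f(b,195,145,133,100,3)])
cv2.imwrite('pics/crop1.png',np.vstack([t,u]))
A=eyes.camera_info('scene');B=eyes.camera_info('side')
for n,i,ci in(('scene',a,A),('side',b,B)):
    h=cv2.cvtColor(i,cv2.COLOR_BGR2HSV)
    m=((h[...,0]<8)|(h[...,0]>172))&(h[...,1]>180)&(h[...,2]>60)
    for c in cv2.findContours(m.astype(np.uint8),0,2)[0]:
        if cv2.contourArea(c)>1500:
            p=cv2.approxPolyDP(cv2.convexHull(c),6,True)[:,0]
            print(n,p.tolist(),plane(ci,p,0.025)[:,:2].round(3).tolist())
E
```

```text
scene [[215, 209], [220, 256], [161, 264], [162, 215]] [[0.385, -0.259], [0.57, -0.211], [0.603, -0.331], [0.418, -0.383]]
scene [[560, 161], [639, 167], [639, 227], [570, 224], [548, 194]] [[0.065, 0.734], [0.09, 0.961], [0.41, 0.788], [0.406, 0.622], [0.264, 0.621]]
side [[349, 314], [395, 356], [394, 366], [314, 416], [271, 355]] [[0.545, -0.222], [0.577, -0.341], [0.566, -0.359], [0.41, -0.4], [0.384, -0.263]]
side [[163, 81], [180, 140], [127, 149], [115, 91]] [[0.395, 1.109], [0.374, 0.607], [0.226, 0.607], [0.226, 1.075]]
```

View pics/crop1.png

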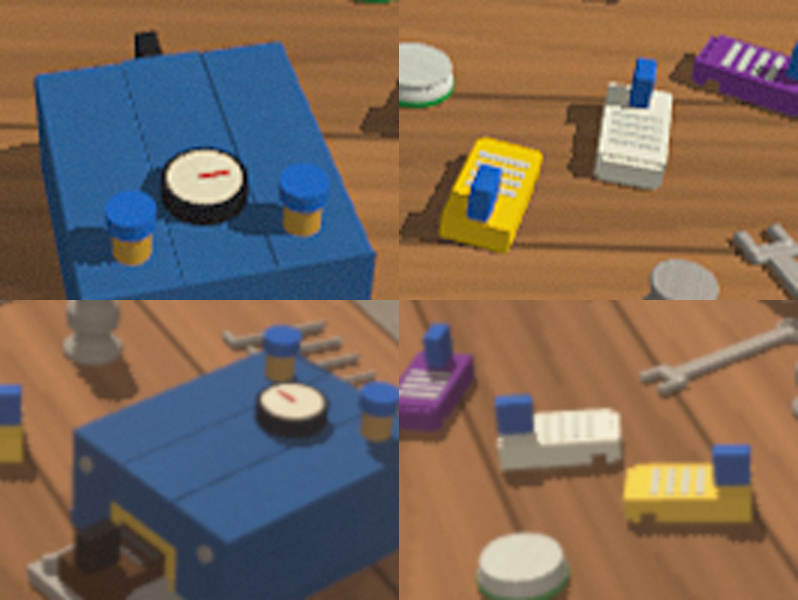

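The crop confirms the choice: the new cartridge is white with a blue fin and its nose points away from the robot. The used one is brown with a black fin in the bay, standing on the lip.

Run:
```python
from h import *
A=eyes.camera_info('scene');B=eyes.camera_info('side')
r,er=two(A,(252.3,260.7),B,(379,246.7)); l,el=two(A,(333.7,249.3),B,(330.3,209))
print('front top corners',r.round(4),er,l.round(4),el,np.linalg.norm(l-r))
d=l-r; th=np.arctan2(-d[0],d[1]); print('unit yaw',np.degrees(th),'mouth',((l+r)/2).round(4))
print('back', plane(A,(365,319.3),.085).round(3))
# fins: scene/side top centre
print('used fin',two(A,(289.5,249),B,(337,240)))
print('new fin',two(A,(441,222.5),B,(234,179)))
print('nose', plane(A,[(426,255),(450.3,257.3)],.022).round(4))
W=eyes.camera_info('wrist'); s=manip.get_state()
T=rot(s['ee_rot']); print(W['fx'],T.inv().apply(W['eye']-s['position']).round(4),(T.inv()*rot(W['orientation'])).as_matrix().round(3))
print(T.as_matrix().round(3))
```

```text
front top corners [ 0.6502 -0.1255  0.0812] 6.822630403718849e-05 [0.6106 0.0342 0.0827] 0.004375254719247484 0.16450357664883827
unit yaw 13.90731205858071 mouth [ 0.6304 -0.0456  0.0819]
back [[0.801 0.088 0.085]]
used fin (array([ 0.59021247, -0.05639477,  0.06601442]), np.float64(0.00012710547192803338))
new fin (array([0.45797335, 0.28830388, 0.05204935]), np.float64(0.003700935541375339))
nose [[0.5415 0.2452 0.022 ]
 [0.5472 0.2983 0.022 ]]
406.7983356457168 [ 0.0739 -0.0008 -0.1414] [[ 0.    -0.957 -0.29 ]
 [ 1.     0.    -0.   ]
 [ 0.001 -0.29   0.957]]
[[-0.893  0.45  -0.001]
 [ 0.45   0.893 -0.001]
 [ 0.    -0.002 -1.   ]]
```

```bash
cat >> h.py <<'E'
def plan(steps,p=None,yaw=None):
    "numbers for moves with tool down: steps [(x,y,z,yaw_deg)], each one call; prints tool shift and az turn"
    s=manip.get_state(); M=rot(s['ee_rot']).as_matrix()
    p=s['position'] if p is None else np.array(p); yaw=np.degrees(np.arctan2(M[1,0],M[0,0])) if yaw is None else yaw
    print('at',p.round(4),'yaw %.2f'%yaw,'tilt',M[:,2].round(4),'F',s['contact_force'].round(1),'t',round(s['clock'],2),'w',round(s['width'],4))
    for x,y,z,w in steps:
        c,n=np.cos(np.radians(yaw)),np.sin(np.radians(yaw)); d=np.array([x,y,z])-p
        print('d= %.4f %.4f %.4f az=%.2f'%(c*d[0]+n*d[1],n*d[0]-c*d[1],-d[2],-((w-yaw+180)%360-180)))
        p=np.array([x,y,z]); yaw=w
E
python3 - <<'E'
from h import *
plan([(.35,.32,.23,167),(.44,.12,.23,181),(.535,-.069,.21,194)])
E
```

```text
at [0.2585 0.5131 0.2305] yaw 153.25 tilt [-0.001  -0.0014 -1.    ] F [ 0.3  0.6 -0.7] t 0.1 w 0.0855
d= -0.1686 -0.1313 0.0005 az=-13.75
d= -0.1327 -0.1746 -0.0000 az=-14.00
d= -0.0917 -0.1906 0.0200 az=-13.00
```

Call:
{"api": "servo_tool", "payload": {"series": "-0.034 -0.026 0 0 0 -2.75 0; -0.067 -0.053 0 0 0 -5.5 0; -0.101 -0.079 0 0 0 -8.25 0; -0.135 -0.105 0 0 0 -11 0; -0.1686 -0.1313 0.0005 0 0 -13.75 0"}}

```text
clock: 0.6
position: [0.3505, 0.3188, 0.2305]
ee_rot: [-0.0, 0.112, 0.994, -0.0]
contact_force: [0.5, 0.4, 0.1]
width: 0.0855
gripper_force: 0.0
```

Call:
{"api": "servo_tool", "payload": {"series": "-0.0265 -0.035 0 0 0 -2.8 0; -0.053 -0.07 0 0 0 -5.6 0; -0.08 -0.105 0 0 0 -8.4 0; -0.106 -0.14 0 0 0 -11.2 0; -0.1327 -0.1746 0 0 0 -14 0"}}

```text
clock: 1.1
position: [0.4404, 0.1187, 0.2306]
ee_rot: [-0.0, -0.01, 1.0, 0.0]
contact_force: [0.3, 0.4, 0.8]
width: 0.0857
gripper_force: 0.0
```

Call:
{"api": "servo_tool", "payload": {"series": "-0.02 -0.04 0.004 0 0 -2.6 0; -0.04 -0.08 0.008 0 0 -5.2 0; -0.06 -0.12 0.012 0 0 -7.8 0; -0.08 -0.16 0.016 0 0 -10.4 0; -0.0917 -0.1906 0.02 0 0 -13 0"}}

```text
clock: 1.6
position: [0.5365, -0.0712, 0.2102]
ee_rot: [0.0, -0.122, 0.993, -0.0]
contact_force: [0.8, -0.2, -0.6]
width: 0.0853
gripper_force: 0.0
```

Run:
```python
from h import *
plan([])
W=eyes.camera_info('wrist'); i=eyes.get_image('wrist'); cv2.imwrite('pics/w1.png',i[...,::-1]); W2=eyes.camera_info('wrist')
import pickle; pickle.dump(W,open('w1.pkl','wb')); print(W['eye'],W2['eye']-W['eye'])
print(proj(W,[(0.630,-.046,.012),(.59,-.056,.064)]))
plan([])
```

```text
at [ 0.5365 -0.0712  0.2102] yaw -165.97 tilt [ 2.e-04 -4.e-04 -1.e+00] F [ 0.8 -0.2 -0.6] t 1.6 w 0.0853
[ 0.46446223 -0.08950596  0.35150872] [ 0.00157651 -0.00371386 -0.0008387 ]
[[321.50825397 320.20400256]
 [321.95971165 302.49751903]]
at [ 0.5382 -0.0756  0.2093] yaw -166.00 tilt [ 0.001 -0.005 -1.   ] F [ 1.9 -3.7  0.2] t 1.65 w 0.0855
```

View pics/w1.png

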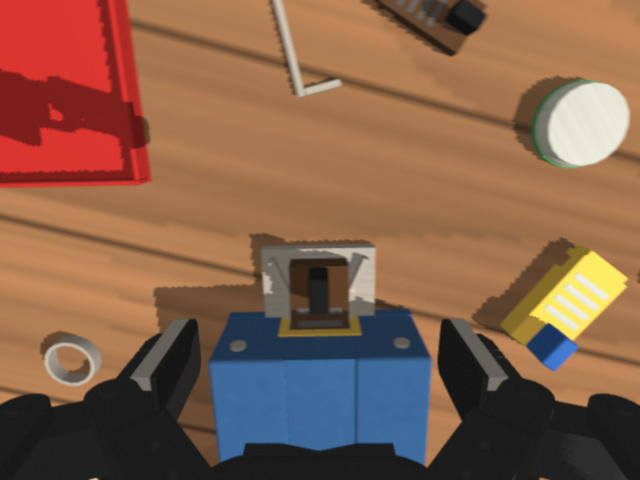

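The wrist view shows the lip at (263..375, 247), the fin at (319,290), the yellow frame at (320,327) and the housing's top front edge at row 360. I'll repeat the picture now that the arm is still, and measure from it.

```bash
cat > meas.py <<'E'
from h import *
def grab(name):
    W=eyes.camera_info('wrist'); i=eyes.get_image('wrist')[...,::-1].copy(); cv2.imwrite('pics/%s.png'%name,i); return W,i
E
python3 - <<'E'
from meas import *
eyes.get_image('wrist'); eyes.get_image('wrist')
plan([])
W,i=grab('w2'); print(np.abs(eyes.camera_info('wrist')['eye']-W['eye']).max())
h=cv2.cvtColor(i,cv2.COLOR_BGR2HSV); g=cv2.cvtColor(i,cv2.COLOR_BGR2GRAY)
u,v=proj(W,[(.59,-.056,.064)])[0]; print('exp fin',u,v)
m=(g<45); m[:int(v)-50]=0; m[int(v)+40:]=0; m[:,:int(u)-40]=0; m[:,int(u)+40:]=0
n,l,st,ce=cv2.connectedComponentsWithStats(m.astype(np.uint8))
print([(st[k].tolist(),ce[k].round(1).tolist()) for k in range(1,n) if st[k][4]>60])
# yellow frame
y=(h[...,0]>18)&(h[...,0]<32)&(h[...,1]>150); y[:, :230]=0; y[:,420:]=0
q=np.argwhere(y); print('yellow',q.min(0),q.max(0))
b=(h[...,0]>98)&(h[...,0]<120)&(h[...,1]>140)
b=b.astype(np.uint8); b[:280]=0; b[:,:200]=0;b[:,440:]=0
c=max(cv2.findContours(b,0,2)[0],key=cv2.contourArea)
print('blue',cv2.approxPolyDP(c,4,True)[:,0].tolist())
# brightness rise along cols for top edge
V=cv2.GaussianBlur(h[...,2],(5,5),0).astype(float)
pts=[]
for cc in list(range(230,280,6))+list(range(365,420,6)):
    d=V[350:385,cc]-V[346:381,cc]; pts.append((cc,348+int(np.argmax(np.abs(d)))))
print(pts)
cv2.imwrite('pics/c2.png',cv2.resize(i[230:390,200:440],None,fx=3.3,fy=3.3,interpolation=cv2.INTER_CUBIC))
E
```

```text
at [ 0.5355 -0.0703  0.2097] yaw -166.20 tilt [-1.9e-03  6.0e-04 -1.0e+00] F [ 1.2  0.5 -0.4] t 1.75 w 0.0858
0.0011820923106303366
exp fin 320.4855912686479 304.00343031551773
[([290, 260, 59, 70, 2251], [314.2, 289.4])]
yellow [316 279] [337 360]
blue [[409, 313], [376, 312], [374, 318], [360, 318], [360, 339], [278, 340], [279, 320], [232, 315], [210, 363], [221, 461], [241, 455], [246, 442], [317, 450], [391, 442], [397, 455], [423, 465], [430, 359]]
[(230, 363), (236, 363), (242, 363), (248, 362), (254, 362), (260, 362), (266, 362), (272, 362), (278, 362), (365, 360), (371, 360), (377, 360), (383, 360), (389, 360), (395, 359), (401, 360), (407, 359), (413, 359), (419, 359)]
```

View pics/c2.png

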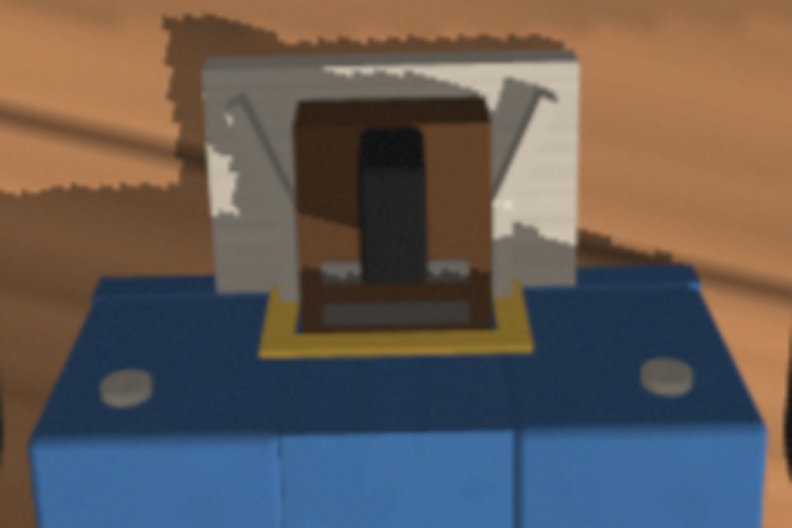

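Run:
```python
from meas import *
W=eyes.camera_info('wrist')  # arm has not moved
f=lambda L,z:plane(W,[(200+x/3.3,230+y/3.3) for x,y in L],z)
for n,P in (('house',f([(36,437),(764,428)],.085)),('lip',f([(206,70),(577,62)],.012)),('fin tail',f([(359,165),(425,165)],.064)),('fin front',f([(361,283),(427,283)],.064)),('body tail bottom/top',f([(297,100),(487,97)],.012)),('top',f([(295,125),(490,122)],.034))):
    d=P[1]-P[0]; print(n,P[:,:2].round(4).tolist(),'mid',P.mean(0).round(4),'len %.4f'%np.linalg.norm(d),'yaw %.2f'%np.degrees(np.arctan2(-d[0],d[1])))
plan([])
```

```text
house [[0.646, -0.1248], [0.6043, 0.0344]] mid [ 0.6251 -0.0452  0.085 ] len 0.1645 yaw 14.68
lip [[0.5759, -0.1098], [0.5502, -0.0151]] mid [ 0.563  -0.0625  0.012 ] len 0.0981 yaw 15.18
fin tail [[0.5725, -0.0678], [0.5689, -0.0531]] mid [ 0.5707 -0.0604  0.064 ] len 0.0151 yaw 13.88
fin front [[0.6012, -0.0604], [0.5975, -0.0453]] mid [ 0.5994 -0.0529  0.064 ] len 0.0155 yaw 13.88
body tail bottom/top [[0.5783, -0.0846], [0.5653, -0.0357]] mid [ 0.5718 -0.0601  0.012 ] len 0.0506 yaw 14.84
top [[0.5773, -0.0838], [0.5649, -0.0366]] mid [ 0.5711 -0.0602  0.034 ] len 0.0488 yaw 14.82
at [ 0.5349 -0.0689  0.21  ] yaw -166.12 tilt [-0.002   0.0012 -1.    ] F [-0.1 -0.3 -0.1] t 1.8 w 0.0853
```

Run:
```python
from h import *
plan([(.585,-.0567,.09,194.5),(.585,-.0567,.038,194.5)])
```

```text
at [ 0.5349 -0.0689  0.21  ] yaw -166.12 tilt [-0.002   0.0012 -1.    ] F [-0.1 -0.3 -0.1] t 1.8 w 0.0853
d= -0.0516 -0.0002 0.1200 az=-0.62
d= -0.0000 0.0000 0.0520 az=-0.00
```

Call:
{"api": "servo_tool", "payload": {"series": "-0.018 0 0.04 0 0 -0.3 0; -0.035 0 0.08 0 0 -0.6 0; -0.0516 -0.0002 0.12 0 0 -0.6 0; -0.0516 -0.0002 0.12 0 0 -0.6 0.4; -0.0516 -0.0002 0.12 0 0 -0.6 0.4", "squeeze": 40}}

```text
clock: 2.3
position: [0.5844, -0.0549, 0.0906]
ee_rot: [-0.001, -0.128, 0.992, 0.0]
contact_force: [0.1, -0.6, 0.0]
width: 0.059
gripper_force: 0.0
```

Run:
```python
from h import *
plan([(.585,-.0567,.038,194.5)])
```

```text
at [ 0.5844 -0.0549  0.0906] yaw -165.30 tilt [-2.4e-03  7.0e-04 -1.0e+00] F [ 0.1 -0.6  0. ] t 2.3 w 0.059
d= -0.0001 -0.0019 0.0526 az=0.20
```

Call:
{"api": "servo_tool", "payload": {"series": "0 -0.001 0.025 0 0 0 0.4; 0 -0.001 0.045 0 0 0 0.4; 0 -0.001 0.0525 0 0 0 0.4; 0 -0.001 0.0525 0 0 0 0.4; 0 -0.001 0.0525 0 0 0 0.4"}}

```text
clock: 2.8
position: [0.5866, -0.0573, 0.0402]
ee_rot: [0.001, -0.127, 0.992, -0.0]
contact_force: [-0.3, -0.3, 0.5]
width: 0.051
gripper_force: 0.0
```

Call:
{"api": "servo_tool", "payload": {"series": "0 0 0 0 0 0 0.7; 0 0 0 0 0 0 0.9; 0 0 0 0 0 0 1; 0 0 0 0 0 0 1; 0 0 0 0 0 0 1", "squeeze": 40}}

```text
clock: 3.3
position: [0.5863, -0.0574, 0.0394]
ee_rot: [0.001, -0.127, 0.992, -0.0]
contact_force: [-0.6, 0.0, 5.8]
width: 0.0152
gripper_force: 40.2
```

Run:
```python
from h import *
plan([(.585,-.0567,.038,194.5)])
```

```text
at [ 0.5863 -0.0574  0.0394] yaw -165.39 tilt [ 1.6e-03 -4.0e-04 -1.0e+00] F [-0.6  0.   5.8] t 3.3 w 0.0152
d= 0.0011 0.0010 0.0014 az=0.11
```

Call:
{"api": "servo_tool", "payload": {"series": "-0.002 0 -0.001 0 0 0 1; -0.004 0 -0.001 0 0 0 1; -0.005 0 -0.001 0 0 0 1; -0.006 0 -0.001 0 0 0 1; -0.006 0 -0.001 0 0 0 1"}}

```text
clock: 3.8
position: [0.5892, -0.0563, 0.0394]
ee_rot: [-0.002, -0.128, 0.992, -0.0]
contact_force: [-6.6, -2.0, 7.0]
width: 0.0154
gripper_force: 40.4
```

Call:
{"api": "servo_tool", "payload": {"series": "-0.001 0 0 0 0 0 1; -0.002 0 0 0 0 0 1; -0.002 0 0 0 0 0 1; -0.003 0 0 0 0 0 1; -0.003 0 0 0 0 0 1"}}

```text
clock: 4.3
position: [0.5916, -0.0557, 0.0394]
ee_rot: [-0.003, -0.128, 0.992, -0.0]
contact_force: [-7.3, -2.7, 7.5]
width: 0.0155
gripper_force: 40.4
```

Run:
```python
from h import *
plan([])
```

```text
at [ 0.5916 -0.0557  0.0394] yaw -165.35 tilt [-0.0057 -0.0011 -1.    ] F [-7.3 -2.7  7.5] t 4.3 w 0.0155
```

Call:
{"api": "servo_tool", "payload": {"series": "-0.001 0 0 0 0 0 1; -0.002 0 0 0 0 0 1; -0.003 0 0 0 0 0 1; -0.003 0 0 0 0 0 1; -0.003 0 0 0 0 0 1"}}

```text
clock: 4.8
position: [0.594, -0.055, 0.0394]
ee_rot: [-0.003, -0.128, 0.992, -0.0]
contact_force: [-10.1, -3.3, 8.1]
width: 0.0153
gripper_force: 40.5
```

Call:
{"api": "servo_tool", "payload": {"series": "-0.001 0 0 0 0 0 1; -0.0015 0 0 0 0 0 1; -0.0015 0 0 0 0 0 1"}}

```text
clock: 5.1
position: [0.594, -0.055, 0.0394]
ee_rot: [-0.005, -0.128, 0.992, -0.0]
contact_force: [-11.6, -5.4, 9.8]
width: 0.0151
gripper_force: 40.8
```

Call:
{"api": "servo_tool", "payload": {"series": "0.006 0 0 0 0 0 1; 0.012 0 0 0 0 0 1; 0.018 0 0 0 0 0 1; 0.024 0 0 0 0 0 1; 0.03 0 0 0 0 0 1"}}

```text
clock: 5.6
position: [0.5703, -0.0613, 0.0394]
ee_rot: [0.001, -0.127, 0.992, 0.0]
contact_force: [0.7, -0.1, 1.2]
width: 0.0152
gripper_force: 39.6
```

Run:
```python
from h import *
plan([])
```

```text
at [ 0.5703 -0.0613  0.0394] yaw -165.42 tilt [ 2.1e-03  4.0e-04 -1.0e+00] F [ 0.7 -0.1  1.2] t 5.6 w 0.0152
```

Call:
{"api": "servo_tool", "payload": {"series": "0.012 0 0 0 0 0 1; 0.026 0 -0.001 0 0 0 1; 0.04 0 -0.002 0 0 0 1; 0.055 0 -0.002 0 0 0 1; 0.068 0 -0.003 0 0 0 1"}}

```text
clock: 6.1
position: [0.5017, -0.0785, 0.0419]
ee_rot: [-0.001, -0.127, 0.992, 0.0]
contact_force: [0.3, -0.3, -1.2]
width: 0.0153
gripper_force: 39.2
```

Call:
{"api": "servo_tool", "payload": {"series": "0 0 -0.02 0 0 0 1; 0 0 -0.04 0 0 0 1; 0 0 -0.06 0 0 0 1; 0 0 -0.06 0 0 0 1"}}

```text
clock: 6.5
position: [0.5051, -0.0793, 0.1046]
ee_rot: [0.003, -0.127, 0.992, -0.001]
contact_force: [0.1, -1.1, -2.0]
width: 0.0155
gripper_force: 39.3
```

Run:
```python
from h import *
# cart centre wanted at tray centre (.481,-.301); fin is 35 mm behind along x (yaw 14.5)
u=np.array([np.cos(np.radians(14.3)),np.sin(np.radians(14.3))])
t=np.array([.481,-.301])-.035*u
plan([(*t,.1,194.3),(*t,.037,194.3)])
eyes_ok=eyes.get_image('side'); cv2.imwrite('pics/s1.png',eyes_ok[...,::-1])
```

```text
at [ 0.5051 -0.0793  0.1046] yaw -165.42 tilt [ 0.0054 -0.0015 -1.    ] F [ 0.1 -1.1 -2. ] t 6.5 w 0.0155
d= 0.1142 -0.2084 0.0046 az=0.28
d= -0.0000 0.0000 0.0630 az=-0.00
```

View pics/s1.png

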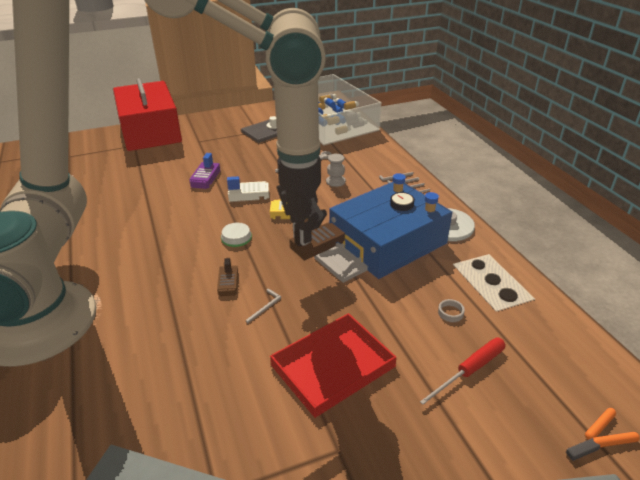

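The side view shows the used cartridge hanging level in the gripper at (320,237), and the bay is empty. Next I'll carry it to the tray.

Call:
{"api": "servo_tool", "payload": {"series": "0.023 -0.042 0 0 0 0 1; 0.046 -0.083 0 0 0 0 1; 0.069 -0.125 0 0 0 0 1; 0.092 -0.167 0 0 0 0 1; 0.1142 -0.2084 0 0 0 0.3 1"}}

```text
clock: 7.05
position: [0.4441, -0.3099, 0.1007]
ee_rot: [-0.001, -0.124, 0.992, 0.001]
contact_force: [0.7, 0.7, -1.0]
width: 0.0154
gripper_force: 39.4
```

Call:
{"api": "servo_tool", "payload": {"series": "0 0 0 0 0 0 1; 0 0 0.02 0 0 0 1; 0 0 0.04 0 0 0 1; 0 0 0.06 0 0 0 1; 0 0 0.06 0 0 0 1"}}

```text
clock: 7.55
position: [0.4432, -0.3061, 0.0386]
ee_rot: [-0.003, -0.125, 0.992, 0.003]
contact_force: [-0.6, 0.6, -0.8]
width: 0.0148
gripper_force: 39.6
```

Run:
```python
from h import *
u=np.array([np.cos(np.radians(14.3)),np.sin(np.radians(14.3))])
t=np.array([.481,-.301])-.035*u
plan([(*t,.0315,194.3)])
```

```text
at [ 0.4432 -0.3061  0.0386] yaw -165.69 tilt [-0.0065  0.0062 -1.    ] F [-0.6  0.6 -0.8] t 7.55 w 0.0148
d= -0.0029 -0.0044 0.0071 az=0.01
```

Call:
{"api": "servo_tool", "payload": {"series": "-0.002 -0.003 0.003 0 0 0 1; -0.002 -0.003 0.006 0 0 0 1; -0.002 -0.003 0.007 0 0 0 1; -0.002 -0.003 0.0075 0 0 0 1"}}

```text
clock: 7.95
position: [0.449, -0.3115, 0.0352]
ee_rot: [0.0, -0.125, 0.992, -0.0]
contact_force: [0.3, 0.5, -0.3]
width: 0.0151
gripper_force: 39.6
```

Call:
{"api": "servo_tool", "payload": {"series": "0 0 0.001 0 0 0 1; 0 0 0.002 0 0 0 1; 0 0 0.002 0 0 0 1"}}

```text
clock: 8.25
position: [0.4486, -0.3114, 0.0328]
ee_rot: [0.0, -0.124, 0.992, 0.0]
contact_force: [-0.2, 0.3, -1.7]
width: 0.0156
gripper_force: 39.6
```

Call:
{"api": "servo_tool", "payload": {"series": "0 0 0.001 0 0 0 1; 0 0 0.002 0 0 0 1; 0 0 0.002 0 0 0 1"}}

```text
clock: 8.55
position: [0.4488, -0.3115, 0.0313]
ee_rot: [0.0, -0.125, 0.992, -0.0]
contact_force: [-0.2, 0.3, 4.8]
width: 0.0149
gripper_force: 40.3
```

Call:
{"api": "servo_tool", "payload": {"series": "0 0 -0.0005 0 0 0 0.6; 0 0 -0.0005 0 0 0 0.4; 0 0 -0.0005 0 0 0 0.4; 0 0 -0.0005 0 0 0 0.4"}}

```text
clock: 8.95
position: [0.4487, -0.3114, 0.0312]
ee_rot: [0.0, -0.125, 0.992, 0.0]
contact_force: [0.3, -0.2, -0.1]
width: 0.0515
gripper_force: 0.0
```

Call:
{"api": "servo_tool", "payload": {"series": "0 0 -0.04 0 0 0 0.4; 0 0 -0.09 0 0 0 0.4; 0 0 -0.14 0 0 0 0.4; 0 0 -0.18 0 0 0 0.4; 0 0 -0.18 0 0 0 0.4"}}

```text
clock: 9.45
position: [0.4516, -0.314, 0.2178]
ee_rot: [0.004, -0.125, 0.992, -0.005]
contact_force: [0.5, 0.1, 0.4]
width: 0.0507
gripper_force: 0.0
```

Run:
```python
from meas import *
plan([(.44,-.10,.21,183),(.45,.1,.21,176),(.45,.275,.2,170)])
i=eyes.get_image('side'); c=i[300:430,250:420]; cv2.imwrite('pics/tray.png',cv2.resize(c,None,fx=2.5,fy=2.5)[...,::-1])
```

```text
at [ 0.4516 -0.314   0.2178] yaw -165.69 tilt [ 0.01   -0.0089 -0.9999] F [0.5 0.1 0.4] t 9.45 w 0.0507
d= -0.0417 0.2102 0.0078 az=11.31
d= -0.0205 0.1992 -0.0000 az=7.00
d= 0.0122 0.1746 0.0100 az=6.00
```

View pics/tray.png

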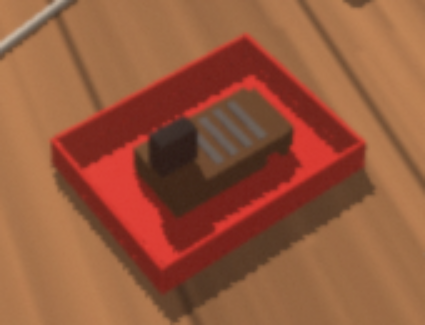

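The used cartridge lies flat, right way up and inside the tray walls (crop centre (215,150)). I'll go on to the new one.

Call:
{"api": "servo_tool", "payload": {"series": "-0.0085 0.042 0 0 0 2.2 0.4; -0.017 0.084 0 0 0 4.5 0.4; -0.025 0.126 0 0 0 6.8 0.4; -0.033 0.168 0 0 0 9 0.4; -0.0417 0.21 0.0078 0 0 11.3 0.4"}}

```text
clock: 10.0
position: [0.4363, -0.0959, 0.2023]
ee_rot: [-0.001, -0.025, 1.0, 0.0]
contact_force: [-0.3, 0.0, 0.2]
width: 0.0511
gripper_force: 0.0
```

Call:
{"api": "servo_tool", "payload": {"series": "-0.004 0.04 0 0 0 1.4 0.4; -0.008 0.08 0 0 0 2.8 0.4; -0.012 0.12 0 0 0 4.2 0.4; -0.016 0.16 0 0 0 5.6 0.4; -0.0205 0.2 0 0 0 7 0.4"}}

```text
clock: 10.5
position: [0.4457, 0.1047, 0.2017]
ee_rot: [-0.002, 0.035, 0.999, -0.0]
contact_force: [0.5, 0.9, -0.7]
width: 0.0512
gripper_force: 0.0
```

Call:
{"api": "servo_tool", "payload": {"series": "0.003 0.043 0.003 0 0 1.5 0.4; 0.006 0.086 0.006 0 0 3 0.4; 0.009 0.13 0.01 0 0 4.5 0.4; 0.012 0.1746 0.01 0 0 6 0.4; 0.012 0.1746 0.01 0 0 6 0.4"}}

```text
clock: 11.0
position: [0.4462, 0.2827, 0.1912]
ee_rot: [-0.002, 0.085, 0.996, 0.001]
contact_force: [-0.1, -0.9, 0.3]
width: 0.0511
gripper_force: 0.0
```

Call:
{"api": "servo_tool", "payload": {"series": "0 0 0 0 0 0 0.4; 0 0 0 0 0 0 0.4"}}

```text
clock: 11.2
position: [0.4465, 0.277, 0.1923]
ee_rot: [-0.001, 0.087, 0.996, -0.001]
contact_force: [-0.1, -0.1, -0.2]
width: 0.0512
gripper_force: 0.0
```

Run:
```python
from meas import *
plan([])
W,i=grab('w3'); W2=eyes.camera_info('wrist'); print(np.abs(W2['eye']-W['eye']).max())
h=cv2.cvtColor(i,cv2.COLOR_BGR2HSV)
u,v=proj(W,[(.495,.281,.022)])[0]; print('exp',u,v)
x0,y0=max(0,int(u)-100),max(0,int(v)-100)
cv2.imwrite('pics/c3.png',cv2.resize(i[y0:y0+190,x0:x0+200],None,fx=3,fy=3,interpolation=cv2.INTER_CUBIC)); print(x0,y0)
b=((h[...,0]>100)&(h[...,0]<125)&(h[...,1]>130)).astype(np.uint8)
b[:max(0,int(v)-90)]=0;b[int(v)+60:]=0;b[:,:int(u)-70]=0;b[:,int(u)+70:]=0
c=max(cv2.findContours(b,0,2)[0],key=cv2.contourArea); print('fin',cv2.approxPolyDP(c,2,True)[:,0].tolist())
w=((h[...,1]<60)&(h[...,2]>110)).astype(np.uint8)
w[:max(0,int(v)-90)]=0;w[int(v)+90:]=0;w[:,:int(u)-70]=0;w[:,int(u)+70:]=0
c=max(cv2.findContours(w,0,2)[0],key=cv2.contourArea); print('body',cv2.approxPolyDP(cv2.convexHull(c),3,True)[:,0].tolist())
```

```text
at [0.4465 0.277  0.1923] yaw 169.99 tilt [-0.0024 -0.0018 -1.    ] F [-0.1 -0.1 -0.2] t 11.2 w 0.0512
0.0003465319639575637
exp 335.3333408329363 280.68432418046154
235 180
fin [[335, 212], [331, 228], [331, 256], [347, 258], [350, 256], [353, 221], [349, 213]]
body [[312, 204], [367, 208], [373, 214], [360, 320], [355, 326], [309, 323], [302, 316]]
```

View pics/c3.png

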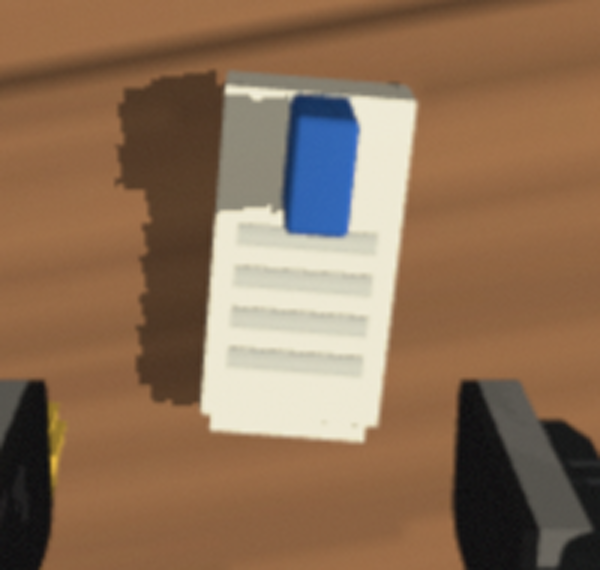

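The crop shows the new cartridge with its tail at the top (222..416, 90..101), its nose at the bottom (202..379, 420) and the fin top at (322,175).

Run:
```python
from meas import *
W=eyes.camera_info('wrist')
f=lambda L,z:plane(W,[(235+x/3,180+y/3) for x,y in L],z)[:,:2]
F=f([(296,114),(358,121),(348,237),(285,231)],.052); B=f([(222,90),(416,101),(379,428),(202,414)],.022)
for n,P in(('fin',F),('body',B)):
    a=(P[2]+P[3]-P[0]-P[1])/2; print(n,'mid',P.mean(0).round(4),'len %.4f'%np.linalg.norm(a),'wid %.4f'%np.linalg.norm((P[1]+P[2]-P[0]-P[3])/2),'yaw %.2f'%np.degrees(np.arctan2(a[1],a[0])))
b=(B[2]+B[3]-B[0]-B[1]);b/=np.linalg.norm(b); t=(B[0]+B[1])/2+b*.015; print('fin from body tail',t)
y=np.degrees(np.arctan2(b[1],b[0])); plan([(*F.mean(0),.09,y+180),(*F.mean(0),.027,y+180)])
```

```text
fin mid [0.453  0.2918] len 0.0290 wid 0.0151 yaw -14.07
body mid [0.4851 0.2835] len 0.0935 wid 0.0503 yaw -14.05
fin from body tail [0.45430318 0.29116115]
at [0.4468 0.2768 0.1927] yaw 169.94 tilt [-0.0017 -0.0013 -1.    ] F [-0.5  0.5  1.4] t 11.25 w 0.0515
d= -0.0035 0.0158 0.1027 az=3.99
d= 0.0000 0.0000 0.0630 az=-0.00
```

Call:
{"api": "servo_tool", "payload": {"series": "-0.001 0.006 0.04 0 0 1.5 0.4; -0.003 0.012 0.08 0 0 3 0.4; -0.0032 0.0156 0.1027 0 0 4 0.4; -0.0032 0.0156 0.1027 0 0 4 0.4; -0.0032 0.0156 0.1027 0 0 4 0.4"}}

```text
clock: 11.75
position: [0.4536, 0.292, 0.0911]
ee_rot: [-0.0, 0.122, 0.992, -0.0]
contact_force: [1.0, 0.4, 0.2]
width: 0.0514
gripper_force: 0.0
```

Run:
```python
from h import *
plan([(.4535,.2915,.0285,165.95)])
```

```text
at [0.4536 0.292  0.0911] yaw 165.94 tilt [-1.e-04 -3.e-04 -1.e+00] F [1.  0.4 0.2] t 11.75 w 0.0514
d= -0.0000 -0.0005 0.0626 az=-0.01
```

Call:
{"api": "servo_tool", "payload": {"series": "0 0 0.03 0 0 0 0.4; 0 0 0.055 0 0 0 0.4; 0 -0.0005 0.0625 0 0 0 0.4; 0 -0.0005 0.0625 0 0 0 0.4; 0 -0.0005 0.0625 0 0 0 0.4"}}

```text
clock: 12.25
position: [0.4544, 0.2929, 0.03]
ee_rot: [0.001, 0.122, 0.993, 0.001]
contact_force: [1.3, 0.3, 0.0]
width: 0.0512
gripper_force: 0.0
```

Call:
{"api": "servo_tool", "payload": {"series": "0 0 0 0 0 0 0.7; 0 0 0 0 0 0 0.9; 0 0 0 0 0 0 1; 0 0 0 0 0 0 1; 0 0 0 0 0 0 1", "squeeze": 40}}

```text
clock: 12.75
position: [0.4538, 0.2928, 0.0294]
ee_rot: [0.001, 0.122, 0.993, 0.001]
contact_force: [-0.5, -0.5, 6.8]
width: 0.0154
gripper_force: 40.1
```

Run:
```python
from h import *
plan([])
```

```text
at [0.4538 0.2928 0.0294] yaw 166.01 tilt [ 1.8e-03  8.0e-04 -1.0e+00] F [-0.5 -0.5  6.8] t 12.75 w 0.0154
```

Run:
```python
from h import *
plan([(.45,.285,.115,167),(.44,.1,.115,180),(.4675,-.0878,.1,194.5),(.4675,-.0878,.045,194.5)])
```

```text
at [0.4538 0.2928 0.0294] yaw 166.01 tilt [ 1.8e-03  8.0e-04 -1.0e+00] F [-0.5 -0.5  6.8] t 12.75 w 0.0154
d= 0.0018 -0.0085 -0.0856 az=-0.99
d= -0.0319 -0.1825 -0.0000 az=-13.00
d= -0.0275 -0.1878 0.0150 az=-14.50
d= -0.0000 0.0000 0.0550 az=-0.00
```

Call:
{"api": "servo_tool", "payload": {"series": "0 0 -0.02 0 0 0 1; 0 0 -0.045 0 0 0 1; 0.001 -0.004 -0.07 0 0 -0.5 1; 0.0018 -0.0085 -0.0856 0 0 -1 1"}}

```text
clock: 13.15
position: [0.4496, 0.285, 0.1153]
ee_rot: [0.001, 0.113, 0.994, 0.0]
contact_force: [0.6, 0.5, -1.6]
width: 0.0154
gripper_force: 39.5
```

Call:
{"api": "servo_tool", "payload": {"series": "-0.006 -0.036 0 0 0 -2.6 1; -0.013 -0.073 0 0 0 -5.2 1; -0.019 -0.109 0 0 0 -7.8 1; -0.025 -0.146 0 0 0 -10.4 1; -0.032 -0.1825 0 0 0 -13 1"}}

```text
clock: 13.65
position: [0.4384, 0.0984, 0.1136]
ee_rot: [-0.001, -0.001, 1.0, -0.0]
contact_force: [0.7, -1.3, -2.2]
width: 0.0153
gripper_force: 39.7
```

Call:
{"api": "servo_tool", "payload": {"series": "-0.006 -0.04 0.003 0 0 -3 1; -0.011 -0.08 0.006 0 0 -6 1; -0.017 -0.12 0.009 0 0 -9 1; -0.022 -0.16 0.012 0 0 -12 1; -0.0275 -0.1878 0.015 0 0 -14.5 1"}}

```text
clock: 14.15
position: [0.4667, -0.0904, 0.0986]
ee_rot: [-0.0, -0.127, 0.992, -0.0]
contact_force: [0.9, 0.6, -2.3]
width: 0.0154
gripper_force: 39.7
```

Call:
{"api": "servo_tool", "payload": {"series": "0 0 0 0 0 0 1; 0 0 0 0 0 0 1; 0 0 0 0 0 0 1"}}

```text
clock: 14.45
position: [0.4662, -0.0872, 0.0986]
ee_rot: [-0.001, -0.126, 0.992, 0.001]
contact_force: [0.2, 0.8, -2.2]
width: 0.0153
gripper_force: 39.7
```

Run:
```python
from meas import *
plan([(.4675,-.0878,.045,194.5)])
W,i=grab('w4')
cv2.imwrite('pics/c4.png',i)
```

```text
at [ 0.4662 -0.0872  0.0986] yaw -165.48 tilt [-0.0013  0.001  -1.    ] F [ 0.2  0.8 -2.2] t 14.45 w 0.0153
d= -0.0011 -0.0010 0.0536 az=0.02
```

View pics/c4.png

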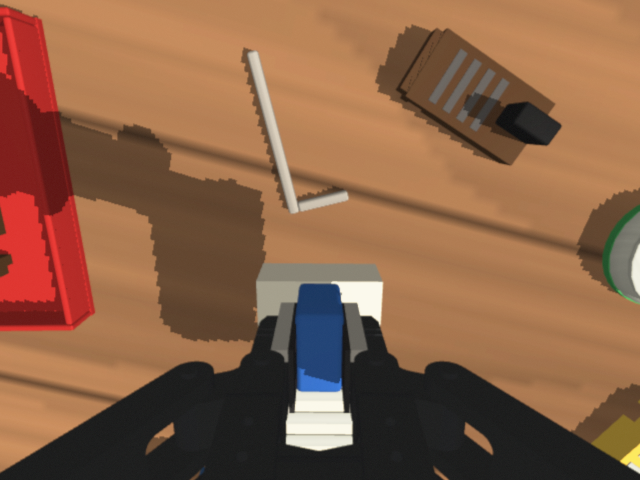

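The wrist view shows the new cartridge held square in the fingers (fin at (320,337)), its tail edge level at row 264. I'll lower it in front of the lip, then slide it in.

Call:
{"api": "servo_tool", "payload": {"series": "0 0 0.02 0 0 0 1; -0.001 -0.0005 0.04 0 0 0 1; -0.001 -0.0005 0.054 0 0 0 1; -0.001 -0.0005 0.054 0 0 0 1; -0.001 -0.0005 0.054 0 0 0 1"}}

```text
clock: 15.0
position: [0.468, -0.0875, 0.0451]
ee_rot: [-0.0, -0.127, 0.992, 0.0]
contact_force: [0.2, 0.2, -1.1]
width: 0.0153
gripper_force: 39.7
```

Run:
```python
from meas import *
plan([(.5863,-.0574,.043,194.5)])
```

```text
at [ 0.468  -0.0875  0.0451] yaw -165.42 tilt [-2.e-04  2.e-04 -1.e+00] F [ 0.2  0.2 -1.1] t 15.0 w 0.0153
d= -0.1221 -0.0006 0.0021 az=0.08
```

Call:
{"api": "servo_tool", "payload": {"series": "-0.012 0 0.001 0 0 0 1; -0.024 0 0.002 0 0 0 1; -0.036 0 0.002 0 0 0 1; -0.048 0 0.002 0 0 0 1; -0.06 0 0.002 0 0 0 1"}}

```text
clock: 15.5
position: [0.5276, -0.073, 0.043]
ee_rot: [0.0, -0.126, 0.992, -0.0]
contact_force: [-0.2, -0.0, -2.5]
width: 0.0154
gripper_force: 39.8
```

Run:
```python
from meas import *
plan([(.5863,-.0574,.042,194.5)])
```

```text
at [ 0.5276 -0.073   0.043 ] yaw -165.48 tilt [ 6.e-04 -0.e+00 -1.e+00] F [-0.2 -0.  -2.5] t 15.5 w 0.0154
d= -0.0607 0.0004 0.0010 az=0.02
```

Call:
{"api": "servo_tool", "payload": {"series": "-0.007 0 0.0005 0 0 0 1; -0.014 0 0.001 0 0 0 1; -0.021 0 0.0015 0 0 0 1; -0.028 0 0.002 0 0 0 1; -0.034 0 0.002 0 0 0 1"}}

```text
clock: 16.0
position: [0.5598, -0.0648, 0.0415]
ee_rot: [0.0, -0.126, 0.992, -0.0]
contact_force: [-1.3, -0.4, 3.5]
width: 0.0149
gripper_force: 40.5
```

Run:
```python
from meas import *
plan([(.5863,-.0574,.041,194.5)])
```

```text
at [ 0.5598 -0.0648  0.0415] yaw -165.50 tilt [ 9.e-04 -2.e-04 -1.e+00] F [-1.3 -0.4  3.5] t 16.0 w 0.0149
d= -0.0275 0.0006 0.0005 az=-0.00
```

Call:
{"api": "servo_tool", "payload": {"series": "-0.004 0 -0.0005 0 0 0 1; -0.008 0 -0.0005 0 0 0 1; -0.012 0 -0.0005 0 0 0 1; -0.016 0 -0.0005 0 0 0 1; -0.018 0 -0.0005 0 0 0 1"}}

```text
clock: 16.5
position: [0.5753, -0.0606, 0.0415]
ee_rot: [-0.002, -0.127, 0.992, -0.0]
contact_force: [-5.4, -3.1, 5.5]
width: 0.015
gripper_force: 40.8
```

Call:
{"api": "servo_tool", "payload": {"series": "-0.003 0 0 0 0 0 1; -0.006 0 0 0 0 0 1; -0.009 0 0 0 0 0 1; -0.011 0 0 0 0 0 1; -0.011 0 0 0 0 0 1"}}

```text
clock: 17.0
position: [0.5849, -0.058, 0.0415]
ee_rot: [-0.002, -0.127, 0.992, -0.0]
contact_force: [-6.4, -3.4, 6.2]
width: 0.015
gripper_force: 40.9
```

Run:
```python
from meas import *
plan([(.594,-.055,.041,194.5)])
```

```text
at [ 0.5849 -0.058   0.0415] yaw -165.45 tilt [-4.5e-03 -8.0e-04 -1.0e+00] F [-6.4 -3.4  6.2] t 17.0 w 0.015
d= -0.0095 0.0007 0.0005 az=0.05
```

Call:
{"api": "servo_tool", "payload": {"series": "-0.002 0 0 0 0 0 1; -0.004 0 0 0 0 0 1; -0.005 0 0 0 0 0 1; -0.006 0 0 0 0 0 1; -0.006 0 0 0 0 0 1"}}

```text
clock: 17.5
position: [0.5903, -0.0566, 0.0415]
ee_rot: [-0.003, -0.127, 0.992, -0.0]
contact_force: [-6.7, -2.5, 6.8]
width: 0.0152
gripper_force: 40.9
```

Call:
{"api": "servo_tool", "payload": {"series": "-0.001 0 0 0 0 0 1; -0.002 0 0 0 0 0 1; -0.002 0 0 0 0 0 1; -0.002 0 0 0 0 0 1"}}

```text
clock: 17.9
position: [0.5919, -0.0562, 0.0415]
ee_rot: [-0.003, -0.127, 0.992, -0.0]
contact_force: [-7.1, -3.0, 7.5]
width: 0.0151
gripper_force: 41.0
```

Call:
{"api": "servo_tool", "payload": {"series": "-0.001 0 0 0 0 0 1; -0.002 0 0 0 0 0 1; -0.002 0 0 0 0 0 1; -0.002 0 0 0 0 0 1"}}

```text
clock: 18.3
position: [0.5936, -0.0557, 0.0415]
ee_rot: [-0.003, -0.127, 0.992, -0.0]
contact_force: [-8.1, -2.4, 8.1]
width: 0.0151
gripper_force: 41.1
```

Call:
{"api": "servo_tool", "payload": {"series": "-0.001 0 0 0 0 0 1; -0.002 0 0 0 0 0 1; -0.002 0 0 0 0 0 1; -0.002 0 0 0 0 0 1"}}

```text
clock: 18.7
position: [0.5949, -0.0554, 0.0415]
ee_rot: [-0.004, -0.127, 0.992, -0.0]
contact_force: [-9.8, -4.4, 8.9]
width: 0.0152
gripper_force: 41.3
```

Call:
{"api": "servo_tool", "payload": {"series": "-0.001 0 0 0 0 0 1; -0.002 0 0 0 0 0 1; -0.002 0 0 0 0 0 1; -0.002 0 0 0 0 0 1"}}

```text
clock: 19.1
position: [0.595, -0.0554, 0.0415]
ee_rot: [-0.006, -0.127, 0.992, -0.0]
contact_force: [-12.3, -5.5, 11.1]
width: 0.0155
gripper_force: 41.6
```

Call:
{"api": "servo_tool", "payload": {"series": "0.003 0 0 0 0 0 1; 0.006 0 0 0 0 0 1; 0.008 0 0 0 0 0 1; 0.01 0 0 0 0 0 1; 0.01 0 0 0 0 0 1"}}

```text
clock: 19.6
position: [0.5902, -0.0567, 0.0414]
ee_rot: [-0.001, -0.126, 0.992, -0.0]
contact_force: [-5.3, -2.3, 6.3]
width: 0.0154
gripper_force: 40.8
```

Call:
{"api": "servo_tool", "payload": {"series": "0.001 0 0 0 0 0 1; 0.002 0 0 0 0 0 1; 0.003 0 0 0 0 0 1; 0.003 0 0 0 0 0 1"}}

```text
clock: 20.0
position: [0.5881, -0.0573, 0.0414]
ee_rot: [0.0, -0.126, 0.992, -0.0]
contact_force: [-3.4, -2.8, 4.1]
width: 0.0148
gripper_force: 40.7
```

Call:
{"api": "servo_tool", "payload": {"series": "0.001 0 0 0 0 0 1; 0.0015 0 0 0 0 0 1; 0.0015 0 0 0 0 0 1"}}

```text
clock: 20.3
position: [0.5874, -0.0575, 0.0415]
ee_rot: [0.001, -0.126, 0.992, 0.0]
contact_force: [-1.0, 0.2, 3.0]
width: 0.0154
gripper_force: 40.4
```

Call:
{"api": "servo_tool", "payload": {"series": "0 0 0 0 0 0 0.7; 0 0 0 0 0 0 0.4; 0 0 -0.0005 0 0 0 0.4; 0 0 -0.0005 0 0 0 0.4"}}

```text
clock: 20.7
position: [0.5868, -0.0575, 0.0418]
ee_rot: [0.0, -0.126, 0.992, 0.0]
contact_force: [-0.3, -0.6, 0.6]
width: 0.0512
gripper_force: 0.0
```

Call:
{"api": "servo_tool", "payload": {"series": "0.005 0 -0.03 0 0 0 0.4; 0.02 0 -0.07 0 0 0 0.4; 0.04 0 -0.11 0 0 0 0.4; 0.055 0 -0.15 0 0 0 0.4; 0.055 0 -0.17 0 0 0 0.4"}}

```text
clock: 21.2
position: [0.5329, -0.0719, 0.2157]
ee_rot: [0.002, -0.126, 0.992, -0.001]
contact_force: [0.7, -0.1, -1.3]
width: 0.0513
gripper_force: 0.0
```

Call:
{"api": "servo_tool", "payload": {"series": "0 0 0 0 0 0 0.4; 0 0 0 0 0 0 0.4; 0 0 0 0 0 0 0.4"}}

```text
clock: 21.5
position: [0.5326, -0.0711, 0.2102]
ee_rot: [-0.001, -0.126, 0.992, 0.001]
contact_force: [-0.9, 0.2, 0.2]
width: 0.0511
gripper_force: 0.0
```

Run:
```python
from meas import *
plan([])
W,i=grab('w5'); u,v=proj(W,[(.5855,-.0567,.064)])[0]; print(u,v)
b=np.array([.5245,-.072]); 
c=cv2.resize(i[int(v)-70:int(v)+70,int(u)-100:int(u)+100],None,fx=3,fy=3,interpolation=cv2.INTER_CUBIC)
cv2.imwrite('pics/c5.png',c)
h=cv2.cvtColor(i,cv2.COLOR_BGR2HSV); m=(h[...,1]>130)&(h[...,0]>100)&(h[...,0]<125)
# fin top corners expected if held (fin centre -0.040) and if out (-0.056), in crop pixels
M=np.array([.6245,-.046]); a=np.radians(14.5); x=np.array([np.cos(a),np.sin(a)])
for k in(-.055,-.071): print(k,((proj(W,[(*(M+k*x),.064)])[0]-[int(u)-100,int(v)-70])*3).round())
```

```text
at [ 0.5326 -0.0711  0.2102] yaw -165.49 tilt [-0.0029  0.001  -1.    ] F [-0.9  0.2  0.2] t 21.5 w 0.0511
320.2004671179848 302.0561935880442
-0.055 [303. 157.]
-0.071 [303.  97.]
```

View pics/c5.png

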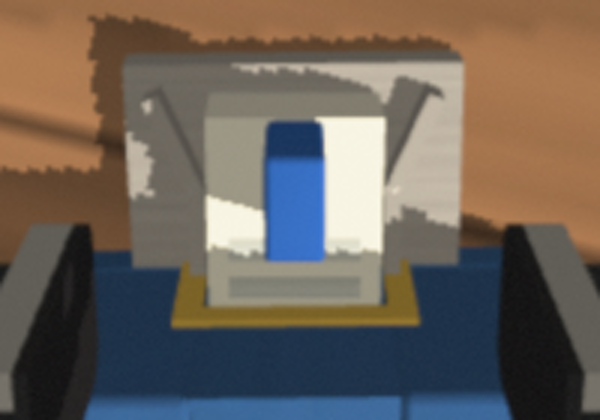

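The new cartridge sits in the bay with its fin's tail edge at crop row 157. That matches the held position (157 expected if held, 97 if sprung out), so the catch is holding it with the robot clear.

```bash
python3 -c "
from rig import manip
print(manip.sign_off())"
```

```text
the job is handed in; nothing more can be done
None
```

The filter is changed and the job was handed in after about 21.5 s of robot time: the used cartridge lies flat and right way up in the red tray, the new one is held by the catch, and peak push was about 13.5 N.

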